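Flip the acrylic flap open

TASK

Open the clear box so that its flap stays open by itself. First, with the flap still shut, push the wooden block that holds the torque key along the ledge, out from behind the box's hinge, until it stands wholly past either end of the hinge line; then push the flap up by its lip with the fingertips and gently tip it over backwards until it lies back against its stop. Grip and lift nothing, keep the block standing, and leave the other tools and containers where they are.

Things in the scene. Friction and masses are not known exactly. Their poses are not given: they have to be found in the camera images.
- box: Clear acrylic box with a thin wooden base sheet, fixed to the ledge, 100 (x) x 120 (y) x 70 mm high. Origin: centre of its underside, on the ledge. Its -x side is the front (lip side), +x the back, where the hinge is; z is up. It stands turned so that the lip faces roughly to the robot's right and the flap tips over to its left.
- flap (a joint): Angle of the clear acrylic flap over the box's top: 0 shut, growing as the lip rises and swings over to the back; 2.3 is the stop (42 degrees beyond upright). Only gravity acts on it (90 g, nearly free hinge): left below about 1.5 it falls shut, beyond that it falls back to the stop. It takes under 2 N at the lip; over 25 N from the fingers counts as gripping or forcing it.
- flap_hinge (a point): Middle of the hinge line (along the box's y) at the box's back top edge: 50 mm behind the box's origin (+x), 72.5 mm up. From here the flap, a 4 mm sheet 116 mm wide (y), runs flat for 104 mm towards the front, just past the front wall, and is then bent into a lip over its whole width, that rises outwards at 38 degrees for 34 mm.
- flap_lip (a point): Middle of the lip's outer edge, a grey bead 6 mm thick; moves with the flap. Shut, it is 81 mm in front of the box's origin (-x), 95 mm above the ledge. The space under the lip, in front of the box, is free: a fingertip fits beneath it, best with the fingers tilted forward about 45 degrees.
- key_block: Loose dark wooden block 50 (x) x 90 (y) x 60 mm high with a T-shaped aluminium torque key seated in it, moving as one, 0.25 to 0.47 kg. Origin: centre of its underside. Key: stem in the middle, crossbar 70 mm long along x, its top 107 mm up. Starts behind the box in the flap's way, turned little from it; free ledge on both sides of it (box's y). Over 25 N from the fingers counts as gripping.
- wrench: Steel pedal wrench 260 mm long, lying on the ledge beyond the box (box's -y). Origin: middle of its underside; it lies along its x. Leave alone.
- tire_levers: Three blue plastic tire levers side by side, joined as one set 115 x 56 x 9 mm, lying on the robot's side of the box (box's +y). Origin: centre of the underside. Leave alone.
- mallet: Mallet with grey tips, lying at the robot's far left: head 104 mm long, 54 mm thick, wooden handle 250 mm long towards its -x. Origin: on the ledge under the head. Leave alone.
- oil_bottle: White plastic bottle 44 mm in diameter, 130 mm tall, at the robot's right. Origin: centre of the underside. Leave alone.
- patch_tin: Flat aluminium tin 64 mm in diameter, 30 mm tall, at the robot's right. Origin: centre of the underside. Leave alone.
- cup: Steel cup 72 mm in diameter, 85 mm tall, at the robot's right. Origin: centre of the underside. Leave alone.

How it is judged:
By the outcome, as a careful person would: the job done as asked, in the order asked, and still so for the second after the job is handed in, with the robot touching nothing.
It also fails if it takes over 64 s, if anything falls off the work surface, if the arm or the gripper's body presses on something with over 40 N, if the wrist force passes 120 N, or if a joint passes its speed limit or range.

ROBOT

A 6-joint arm with a two-finger parallel gripper is mounted at the origin on the work surface. World frame = base frame: x ahead of the robot, y to its left, z up, the work surface at z = 0. Lengths are in mm, angles in rad, forces in N, time in s.
With the tool pointing down it reaches from about 300 to 775 mm from the base axis. Payload 14.6 kg.
Tool frame: the origin (TCP) lies on the centre line of the jaws, within the pads' length; the fingertips stand 19 mm ahead of it and the grasp point (between the pads) is the TCP (bot.tip_reach is the distance from the TCP to the fingertips, in mm); z points along the fingers, y is the line along which they close (so a half turn about z gives the same grasp; the last joint's range is limited). The gripper opens to 85 mm and grips with 20 to 120 N. Pads are 22 mm wide; open, the fingers measure 114 mm over their backs; the gripper's body (76 mm by 85 mm) begins 54 mm behind the grasp point. The pads swing forward as they close: fully open they stand 13 mm farther back than shut.
Start: joints at [1.167, 0.3, 1.521, -0, 1.321, -0.067], TCP at [181.755, 519.09, 250.281] pointing down, gripper open.
Joint ranges: [-3.03, 3.03], [-0.79, 2.21], [0.23, 2.52], [-1.04, 4.18], [0, 3.07], [-2.55, 2.55]. Speed limits (rad/s): [2.22, 2.22, 2.57, 3.14, 3.14, 3.14].

INTERFACE

Orientations are given as a unit quaternion [w, x, y, z].
In Python, from rig import bot gives the robot as it stands. Calls block until the motion is done:
- bot.move_to(position, orientation): joint-space move of the TCP to a pose.
- bot.servo_line(position, attitude=None, speed=150, until_force=None): straight line of the TCP; attitude=None keeps the orientation; speed is the mean speed in mm/s. With until_force (N) it stops when the force on the tool has changed by that much, and returns True; else False.
- bot.move_joints(angles): joint-space move.
- bot.move_gripper(opening, grip_force=None): finger opening in mm; grip_force is the grip in N (None keeps the last); returns when the fingers have stopped.
- bot.dwell(seconds).
- bot.ik(position, orientation): joint angles nearest the present ones, or None.
- bot.read_state(): the state.
- bot.read_camera(name): name is "scene" or "side" or "wrist"; returns a dict with "image" (400x640x3 uint8, blue, green, red), "depth" (400x640 float32, mm along the optical axis (not along the pixel's ray), 0 where there is no reading), "fovy" (degrees; the focal length in pixels is half the picture's height over the tangent of half this angle, whatever the lens; pixels are square), "cx", "cy" (the principal point, pixels), "eye" and "attitude" of the camera in the world; the wrist camera has in their place "mount" (4x4, takes a point from camera to tool coordinates, whose origin is the TCP and whose axes are the flange's). Camera axes: x right, y down, z forward; pixel columns grow to the right and rows downward; lengths in mm; the calibration is good to about 2 mm. The wrist camera is an equidistant fisheye: a pixel r from the principal point sees the ray r / f radians off the axis. A picture is of the moment at which its call begins: read the wrist's pose just before it.
A pose or a line that the arm cannot do raises bot.MotionError and nothing moves.
- bot.finish_job(): hands the job in; it is judged then, once.
The state is a dict: "clock": time; "joint_positions": joint angles; "qvel": joint speeds; "effort": joint torques, N m; "ee_pos": TCP position; "tool_rot": TCP orientation; "ft_force": force on the tool from outside, world axes, zero at the start; "moment": the same for the moment, N m; "grip_width": finger opening in mm; "grip_force": force on a finger pad.
Only numpy, scipy, OpenCV 4.12 (cv2) and the standard library are available. Lean on these libraries where they do the work, as an engineer would, in place of code of your own. Each camera call takes 0.05 s, during which the arm holds its last target. There are 200 camera calls.

## Working session

There is one attempt and no reset: what is moved stays moved. The work goes in short steps, each a Python script; the robot and the scene stay as the last script left them, time stands still between calls to the robot, and variables do not carry over. Pictures are saved under pics/ and viewed, at most 10 in all, crops included, and the job is handed in when it is done.

```bash
mkdir -p pics; ls
cat > h.py <<'E'
import numpy as np, cv2
from scipy.spatial.transform import Rotation as R
from rig import bot
def rot(q): return R.from_quat([q[1],q[2],q[3],q[0]])
def quat(r): q=r.as_quat(); return [q[3],q[0],q[1],q[2]]
def att(c):
    a=np.array(c["attitude"]); return a if a.shape==(3,3) else rot(a).as_matrix()
def f(c): return 200/np.tan(np.radians(c["fovy"])/2)
def plane(c,u,v,z):
    d=att(c)@np.array([(u-c["cx"])/f(c),(v-c["cy"])/f(c),1]); e=np.array(c["eye"]); return e+d*(z-e[2])/d[2]
def cloud(c):
    v,u=np.mgrid[0:400,0:640]; D=c["depth"]
    P=np.stack([(u-c["cx"])/f(c)*D,(v-c["cy"])/f(c)*D,D],-1)
    return P@att(c).T+np.array(c["eye"])
def proj(c,p):
    q=att(c).T@(np.array(p)-np.array(c["eye"])); return q[:2]/q[2]*f(c)+[c["cx"],c["cy"]]
E
python3 - <<'E'
from h import *
import pickle
for n in("scene","side"):
    c=bot.read_camera(n); pickle.dump(c,open(n+".pkl","wb")); cv2.imwrite(f"pics/{n}0.png",c["image"]); print(n,c["eye"],c["attitude"],c["fovy"],c["cx"],c["cy"])
s=bot.read_state(); print(s["tool_rot"],s["ft_force"],s["clock"],bot.tip_reach)
E
```

```text
pics
scene [1382.71723634   88.33627468 1073.12624073] [-0.24192289  0.62878775  0.69419638 -0.25335877] 53.27688443638001 316.756989143684 196.86067788958474
side [ 390.13178003 1122.14945474 1112.18334251] [ 0.02663613 -0.07471066  0.91385913 -0.3982089 ] 47.256138129180236 325.56672623070233 200.13087570412358
[-1.12742087e-04  1.67594653e-01  9.85855847e-01 -5.18807749e-04] [0.4332607  0.30592118 0.71919789] 0.1 19.0
```

View pics/scene0.png

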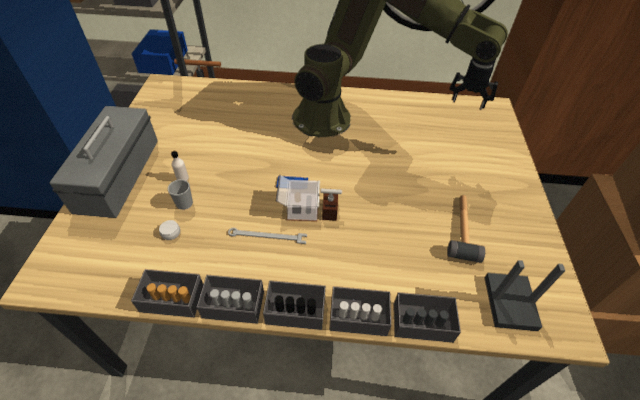

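View pics/side0.png

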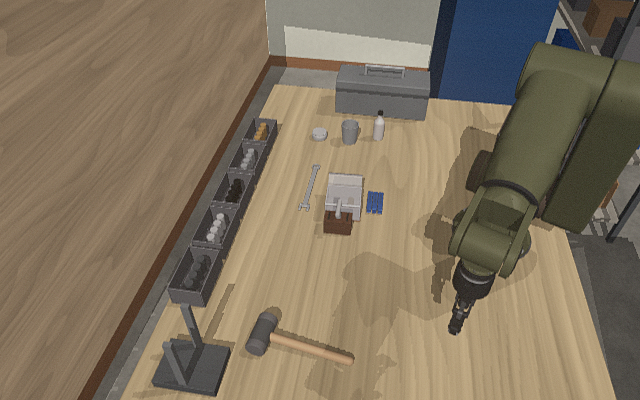

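The scene camera shows the box near (300,200), the block near (330,207), and the wrench near (267,236). The side camera shows the block near (338,222), the box near (344,195) and the levers near (375,202). I'll enlarge both around the box and segment by colour.

Run:
```python
from h import *
import pickle
a=pickle.load(open("scene.pkl","rb"));b=pickle.load(open("side.pkl","rb"))
A=cv2.resize(a["image"][160:260,220:370],None,fx=4,fy=4,interpolation=cv2.INTER_CUBIC)
B=cv2.resize(b["image"][150:250,290:400],None,fx=5,fy=5,interpolation=cv2.INTER_CUBIC)
cv2.imwrite("pics/a.png",A);cv2.imwrite("pics/b.png",B)
for n,c,win in(("scene",a,(160,260,220,370)),("side",b,(150,250,290,400))):
    P=cloud(c); I=c["image"].astype(int)
    m=np.zeros((400,640),bool); m[win[0]:win[1],win[2]:win[3]]=1
    dark=m&(I[...,2]<120)&(I[...,0]<50)&(I[...,2]-I[...,0]>15)&(c["depth"]>0)
    blue=m&(I[...,0]-I[...,2]>50)&(c["depth"]>0)
    for nm,k in(("block",dark),("levers",blue)):
        q=P[k]; print(n,nm,k.sum(),np.percentile(q,[2,50,98],axis=0).round())
    t=dark&(abs(P[...,2]-60)<6); q=P[t][:,:2].astype(np.float32); print("top",len(q),cv2.minAreaRect(q))
    print("floor", np.median(P[m&(I[...,2]-I[...,0]>60)&(I[...,2]>150)][:,2]))
```

```text
scene block 382 [[487. -81.  -1.]
 [546.  67.  57.]
 [554.  94.  64.]]
scene levers 54 [[ 372. -130.    5.]
 [ 378.  -69.   10.]
 [ 443.  -23.   70.]]
top 202 ((519.6434936523438, 69.39665222167969), (70.7663803100586, 49.656761169433594), 2.310659885406494)
floor 0.6096398961308296
side block 341 [[461.  51.   4.]
 [510.  96.  45.]
 [547. 103.  62.]]
side levers 227 [[ 368. -125.    2.]
 [ 393.  -63.    7.]
 [ 420.  -17.   12.]]
top 140 ((504.7386474609375, 75.30433654785156), (56.628292083740234, 88.58213806152344), 89.40167236328125)
floor -1.8249140979451113
```

View pics/a.png

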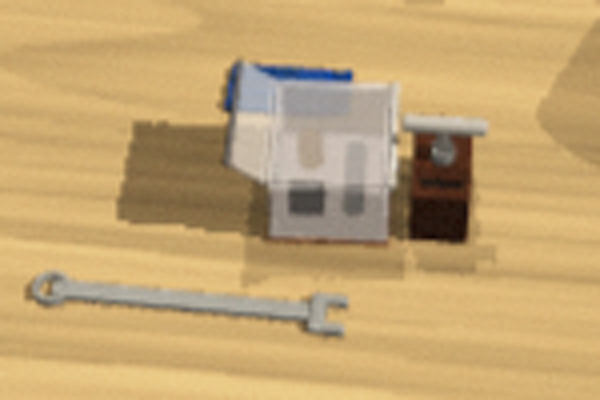

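View pics/b.png

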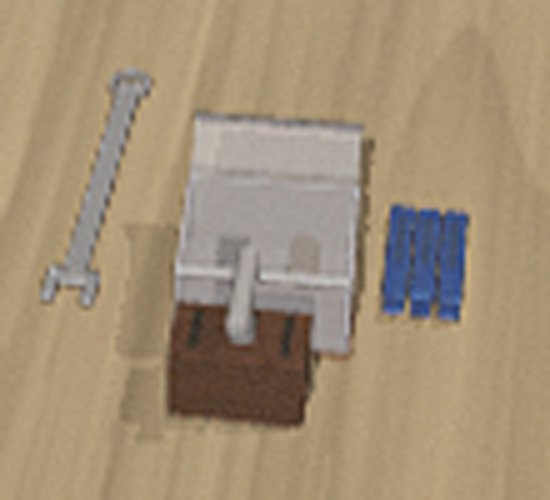

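The crops give clean corners. Side crop: bead ends (193,115) and (362,127), block top corners near (172,308)–(310,310) in front of the box. Scene crop: bead ends (238,65) and (228,165), flap back edge (398,85)–(390,185).

Run:
```python
from h import *
import pickle
a=pickle.load(open("scene.pkl","rb"));b=pickle.load(open("side.pkl","rb"))
S=lambda u,v,z:plane(a,220+(u+.5)/4-.5,160+(v+.5)/4-.5,z)[:2].round(1)
T=lambda u,v,z:plane(b,290+(u+.5)/5-.5,150+(v+.5)/5-.5,z)[:2].round(1)
print("bead scene",S(238,65,97),S(228,167,97)," side",T(193,115,97),T(362,127,97))
print("hinge scene",S(398,84,74.5),S(390,186,74.5)," side",T(177,268,74.5),T(355,284,74.5))
print("box base scene near edge",S(266,241,0),S(388,242,0),"side back-right base",T(350,357,0))
print("block scene: base far-x edge",S(411,240,0),S(467,242,0)," top edge",S(411,184,60),S(468,186,60))
print("block side top corners",T(172,362,60),T(306,370,60),"base",T(169,414,0),T(303,425,0))
print("crossbar scene",S(405,124,105),S(487,128,105))
print("wrench end",T(95,300,5),T(45,297,5),"levers",T(385,312,9),T(462,318,9))
I=a["image"]
print("cup/bottle/tin",plane(a,181,205,0)[:2],plane(a,180,180,0)[:2],plane(a,170,235,0)[:2])
```

```text
bead scene [ 455.8 -108.8] [568.9 -99.3]  side [564.5 -96.7] [ 446.9 -103.9]
hinge scene [441.9  26.7] [556.2  30.3]  side [554.4  34.9] [436.6  30.3]
box base scene near edge [566. -73.] [556.1  30. ] side back-right base [435.9  24.2]
block scene: base far-x edge [552.   49.2] [549.1  96.7]  top edge [540.2  46.5] [537.3  93.6]
block side top corners [545.9 107.2] [460.1  99.8] base [549.   97.1] [460.1  92.1]
crossbar scene [514.7  38.2] [511.9 105.1]
wrench end [616.4   3.7] [651.2   6.7] levers [416.3 -14.3] [363.4 -17.4]
cup/bottle/tin [ 539.85464174 -445.36382929] [ 424.02286612 -486.37330228] [ 667.72536254 -440.93122262]
```

Fused estimate: hinge middle is about (497.5, 30), bead middle about (508.5, −102), and box yaw about 94°. The block centre is about (505, 73) with its near end at x≈460. Pushing it away from the robot, along box −y, is the shorter way: about 115 mm, clear of the wrench end at y≈5.

```bash
cat >> h.py <<'E'
YAW=np.radians(4.0)
U=np.array([np.cos(YAW),np.sin(YAW),0])   # box -y (away from robot)
X=np.array([-np.sin(YAW),np.cos(YAW),0])  # box +x (front->back)
Z=np.array([0,0,1.])
H=np.array([497.5,30,72.5])               # hinge middle
def ori(d,y):
    return quat(R.from_matrix(np.c_[np.cross(y,d),y,d]))
def best(tip,d,y):
    c=[]
    for s in(1,-1):
        q=ori(d,s*y); j=bot.ik(tip-bot.tip_reach*d,q)
        if j is not None: c.append((np.abs(np.array(j)-bot.read_state()["joint_positions"]).max(),s))
    return min(c)[1] if c else None
E
python3 - <<'E'
from h import *
t=np.radians(12); d=np.sin(t)*U-np.cos(t)*Z
face=np.array([460,71,0.])+5*X
tip0=face-45*U+25*Z
s=best(tip0,d,X); q=ori(d,s*X); print(s,bot.ik(tip0-19*d,q))
bot.move_gripper(15)
bot.move_to(tip0+110*Z-19*d,q)
bot.servo_line(tip0-19*d,speed=120)
hit=bot.servo_line(face+25*Z+5*U-19*d,speed=40,until_force=1.5)
st=bot.read_state(); print(hit,(np.array(st["ee_pos"])+19*d).round(1),np.round(st["ft_force"],2),st["grip_width"],st["clock"])
end=face+(575-460)/U[0]*U-11*U+25*Z
bot.servo_line(end-19*d,speed=40)
st=bot.read_state(); print((np.array(st["ee_pos"])+19*d).round(1),np.round(st["ft_force"],2),st["clock"])
bot.servo_line(end-25*U-19*d,speed=80)
bot.servo_line(end-25*U+130*Z-19*d,speed=120)
import pickle
a=bot.read_camera("scene");pickle.dump(a,open("scene1.pkl","wb"))
b=bot.read_camera("side");pickle.dump(b,open("side1.pkl","wb"))
A=cv2.resize(a["image"][160:260,220:370],None,fx=4,fy=4,interpolation=cv2.INTER_CUBIC)
B=cv2.resize(b["image"][150:250,270:400],None,fx=4,fy=4,interpolation=cv2.INTER_CUBIC)[:, :520]
B=cv2.copyMakeBorder(B,0,0,0,80,cv2.BORDER_CONSTANT)
A=cv2.resize(A,(400,267)); B=cv2.resize(B,(400,267)); cv2.imwrite("pics/push.png",np.vstack([A,B]))
print(bot.read_state()["clock"])
E
```

```text
1 [ 0.08919511  0.2598551   2.1743546  -0.00843586  0.49799658 -1.54442654]
True [453.4  75.5  24.7] [ 0.86 -0.33 -0.78] 14.84190168591725 4.5917
[563.7  83.3  25. ] [-0.84  0.38 -0.57] 7.525
9.3167
```

View pics/push.png

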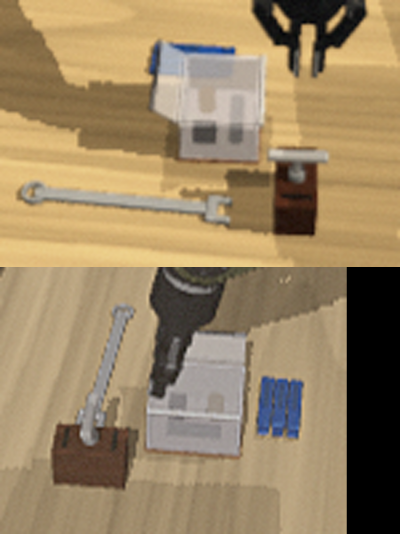

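The block stands upright beyond the box's far end: its base corner is at (127,487) in the lower panel, and the box's far bottom corner at (147,447). The wrench is undisturbed. I'll measure the gap along the hinge line and the hinge geometry again now that the back is clear.

```bash
python3 - <<'E'
from h import *
import pickle
b=pickle.load(open("side1.pkl","rb")); a=pickle.load(open("scene1.pkl","rb"))
w=lambda u,v,z:plane(b,270+u/2.667,150+(v-267)/2.67,z)
for n,u,v,z in(("blk base",127,487,0),("blk base far",55,484,0),("blk top",130,430,60),("blk top low",128,460,60),("hinge far",147,408,74.5),("hinge near",241,415,74.5),("box base far",147,447,0),("box base near",241,455,0)):
    p=w(u,v,z); print(n,p[:2].round(1),"along U",((p-H)@U).round(1),"X",((p-H)@X).round(1))
I=a["image"].astype(int);P=cloud(a)
for c in(a,b):
    I=c["image"].astype(int);P=cloud(c);k=(I[...,2]<120)&(I[...,0]<50)&(I[...,2]-I[...,0]>15)&(c["depth"]>0)&(P[...,0]>560)&(P[...,0]<700)&(P[...,1]>30)&(P[...,1]<140)
    q=(P[k]-H); print(k.sum(),np.percentile(q@U,[2,98]).round(1),np.percentile(q@X,[2,98]).round(1))
# lip path feasibility
import lip
E
cat > lip.py <<'E'
from h import *
def tip_pose(th,off=0,extra=0):
    """fingertip centre and finger direction pushing flap at angle th; all in box x-z plane about hinge"""
    phi=-np.radians(45)-0.5*th            # finger direction angle in (X,Z)
    s=np.interp(th,[0,.3,1.0],[-10,-10,14])
    al=phi+th                             # in flap frame
    d=np.array([np.cos(al),np.sin(al)]); n=np.array([d[1],-d[0]])
    p=np.array([-104,-2.])+(11+off)*n+(s-extra)*d
    c,s_=np.cos(-th),np.sin(-th); p=np.array([[c,-s_],[s_,c]])@p
    tip=H+p[0]*X+p[1]*Z+12*(-U)*0
    return tip, np.cos(phi)*X+np.sin(phi)*Z
if __name__=="__main__":
    for s in(1,-1):
        for th in np.arange(0,1.71,.425):
            tip,d=tip_pose(th); print(s,round(th,2),tip.round(),bot.ik(tip-19*d,ori(d,s*U)))
E
python3 lip.py
```

```text
blk base [567.9 100.4] along U 75.1 X 65.3
blk base far [657.2 110.4] along U 164.9 X 69.0
blk top [571.   60.4] along U 75.4 X 25.2
blk top low [564.7 111.7] along U 72.7 X 76.8
hinge far [554.3  33. ] along U 56.9 X -1.0
hinge near [437.9  25.8] along U -59.8 X -0.0
box base far [554.5  27. ] along U 56.6 X -7.0
box base near [433.7  20.9] along U -64.3 X -4.6
387 [ 97.9 171.4] [11.4 64.2]
381 [ 79.3 165.7] [21.6 72.8]
1 0.0 [506. -89.  70.] [-0.53034487  0.65451353  1.60143577  0.63005945  1.4321305  -0.86951167]
1 0.42 [505. -78. 112.] [-0.4536469   0.49212369  1.6515789   0.50312225  1.34095676 -0.72656511]
1 0.85 [503. -47. 137.] [-0.32569362  0.36661259  1.7056731   0.35205307  1.23373909 -0.54056127]
1 1.27 [500. -11. 156.] [-0.1655864   0.28199571  1.73649117  0.15678078  1.16235733 -0.30060408]
1 1.7 [498.  30. 163.] [ 0.01751568  0.25717982  1.74567733 -0.07113182  1.13632141 -0.02242318]
-1 0.0 [506. -89.  70.] [-0.53034487  0.65451353  1.60143577  0.63005945  1.4321305   2.27208098]
-1 0.42 [505. -78. 112.] [-0.4536469   0.49212369  1.6515789   0.50312225  1.34095676  2.41502755]
-1 0.85 [503. -47. 137.] None
-1 1.27 [500. -11. 156.] None
-1 1.7 [498.  30. 163.] NoneTraceback (most recent call last):
  File "<stdin>", line 12, in <module>
ModuleNotFoundError: No module named 'lip'
```

The block's trailing end is about 73–75 mm along the hinge line and the hinge ends at 58–60 mm, so it is wholly clear. Next is the lip. All poses are reachable, so I'll slide the closed fingertips under it and check contact.

Run:
```python
from lip import *
st=bot.read_state(); p=np.array(st["ee_pos"])
bot.servo_line(p+90*Z-40*U,speed=200)
bot.move_gripper(0)
g=lambda *a,**k:(lambda t,d:(t-19*d,ori(d,U)))(*tip_pose(*a,**k))
P,q=g(0,12,90); bot.move_to(P+80*Z-40*X,q)
bot.servo_line(P,speed=150)
P,q=g(0,12,0); print("hit in",bot.servo_line(P,speed=60,until_force=3))
P,q=g(0,0,0); print("hit up",bot.servo_line(P,speed=20,until_force=1.5))
st=bot.read_state(); print(np.round(st["ft_force"],2),np.round(np.array(st["ee_pos"])-P,1),st["clock"])
for th in np.arange(.1,.61,.1):
    P,q=g(th); bot.servo_line(P,q,speed=50)
    print(round(th,1),np.round(bot.read_state()["ft_force"],2))
b=bot.read_camera("side");a=bot.read_camera("scene")
cv2.imwrite("pics/lip.png",np.vstack([cv2.resize(c["image"][y:y+100,x:x+150],None,fx=2.9,fy=2.9,interpolation=cv2.INTER_CUBIC) for c,x,y in((a,220,160),(b,270,130))]))
print(bot.read_state()["clock"])
```

```text
hit in False
hit up False
[ 0.8   0.73 -0.23] [-0.  0. -0.] 14.5333
0.1 [ 0.29 -0.25 -0.96]
0.2 [ 0.53 -0.28  0.2 ]
0.3 [ 0.93 -1.2  -0.54]
0.4 [ 1.12 -1.07 -0.8 ]
0.5 [ 0.86 -0.29 -0.12]
0.6 [-1.46 -5.69  2.88]
16.8667
```

View pics/lip.png

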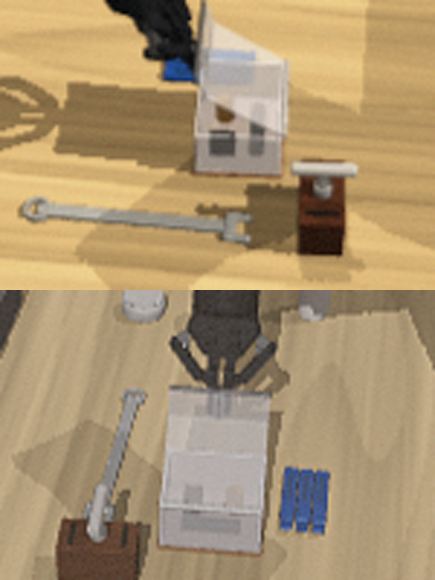

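Both views show the flap up by about 0.6 rad, resting on the fingertips near the bend at (205,65) in the top panel and (218,395) in the lower one. The 6 N reading looks like the tips sliding past the bend. I'll continue in small steps with a force guard.

Run:
```python
from lip import *
g=lambda *a,**k:(lambda t,d:(t-19*d,ori(d,U)))(*tip_pose(*a,**k))
bot.dwell(.3); print(np.round(bot.read_state()["ft_force"],2))
for th in np.arange(.65,1.36,.05):
    P,q=g(th); bot.servo_line(P,q,speed=40)
    F=np.array(bot.read_state()["ft_force"]); print(round(th,2),F.round(1))
    if np.linalg.norm(F)>12: print("STOP"); break
b=bot.read_camera("side");a=bot.read_camera("scene")
cv2.imwrite("pics/lip2.png",np.vstack([cv2.resize(c["image"][y:y+100,x:x+150],None,fx=2.9,fy=2.9,interpolation=cv2.INTER_CUBIC) for c,x,y in((a,220,160),(b,270,130))]))
print(bot.read_state()["clock"])
```

```text
[-1.68 -5.13  3.3 ]
0.65 [ -3.  -12.    9.4]
STOP
17.5417
```

View pics/lip2.png

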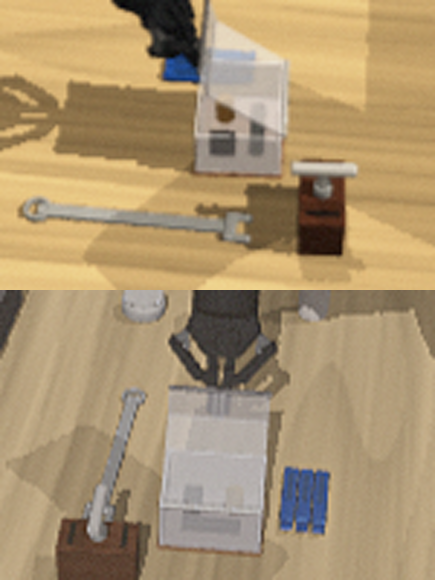

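The flap is unchanged, and the reaction points straight away from the hinge. That means the finger is pushing the sheet radially: the bead is caught on the thicker finger links because I inserted the tips too far. I'll back the tips out about 9 mm, hold them at a fixed spot on the lip, and keep rotating.

```bash
cat >> lip.py <<'E'
def g2(th,k=8):
    phi=-np.radians(45)-0.5*th; al=phi+th; r=np.radians(38)
    d=np.array([np.cos(al),np.sin(al)]); n=np.array([d[1],-d[0]])
    p=np.array([-104,-2.])+k*np.array([-np.cos(r),np.sin(r)])+11*n
    c,s=np.cos(th),np.sin(th); p=np.array([[c,s],[-s,c]])@p
    D=np.cos(phi)*X+np.sin(phi)*Z
    return H+p[0]*X+p[1]*Z-19*D, ori(D,U)
E
python3 - <<'E'
from lip import *
for th in [.6]+list(np.arange(.65,1.31,.05)):
    P,q=g2(th); bot.servo_line(P,q,speed=40)
    F=np.array(bot.read_state()["ft_force"]); print(round(th,2),F.round(1))
    if np.linalg.norm(F)>8: print("STOP"); break
b=bot.read_camera("side");a=bot.read_camera("scene")
cv2.imwrite("pics/lip3.png",np.vstack([cv2.resize(c["image"][y:y+100,x:x+150],None,fx=2.9,fy=2.9,interpolation=cv2.INTER_CUBIC) for c,x,y in((a,220,140),(b,270,130))]))
print(bot.read_state()["clock"])
E
```

```text
0.6 [ 0.1 -1.4  0.2]
0.65 [ 0.2 -0.6  0. ]
0.7 [-0.2 -1.7  1.6]
0.75 [-0.7 -0.9  0.5]
0.8 [ 1.  -1.1  1.5]
0.85 [-0.6 -0.3  0.1]
0.9 [ 0.2 -0.2 -0.1]
0.95 [-0.2 -0.3  0.9]
1.0 [-0.8 -0.2  0.4]
1.05 [-1.1 -0.5  0.5]
1.1 [-0.  -2.1  0.7]
1.15 [ 0.5 -0.5 -0.6]
1.2 [ 0.4 -0.4  0.8]
1.25 [ 0.1 -0.  -0.2]
1.3 [ 0.1 -0.7  0.2]
22.1917
```

View pics/lip3.png

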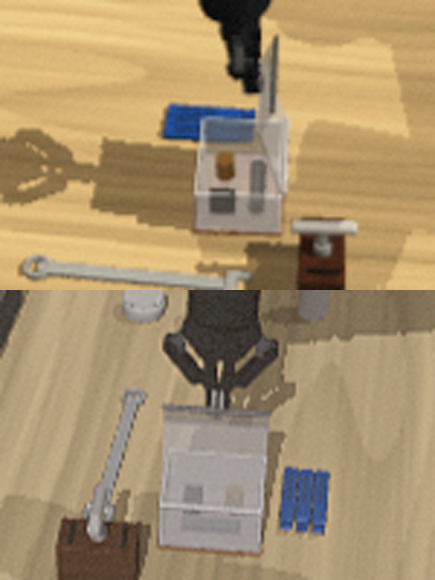

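The flap is at about 1.3 rad with the fingertips still at its lip ((262,85) in the top panel, (217,400) in the lower), and forces are under 2 N. I'll go on slowly past balance and then withdraw forward and up.

Run:
```python
from lip import *
for th in np.arange(1.35,1.76,.05):
    P,q=g2(th); bot.servo_line(P,q,speed=20)
    F=np.array(bot.read_state()["ft_force"]); print(round(th,2),F.round(1))
    if np.linalg.norm(F)>8: print("STOP"); break
bot.dwell(.8)
b=bot.read_camera("side");a=bot.read_camera("scene")
cv2.imwrite("pics/lip4.png",np.vstack([cv2.resize(c["image"][y:y+100,x:x+150],None,fx=2.9,fy=2.9,interpolation=cv2.INTER_CUBIC) for c,x,y in((a,220,150),(b,270,150))]))
print(bot.read_state()["clock"])
```

```text
1.35 [ 0.2 -0.4  0.1]
1.4 [-0.5 -0.2  0.3]
1.45 [-0.1 -0.5 -0.6]
1.5 [ 0.1 -0.5  0.5]
1.55 [-0.1  0.4  0.1]
1.6 [-0.  -0.4  0.4]
1.65 [ 0.5 -0.5  0.2]
1.7 [-0.5 -0.2  0.7]
1.75 [-0.3 -1.4  0. ]
27.1417
```

View pics/lip4.png

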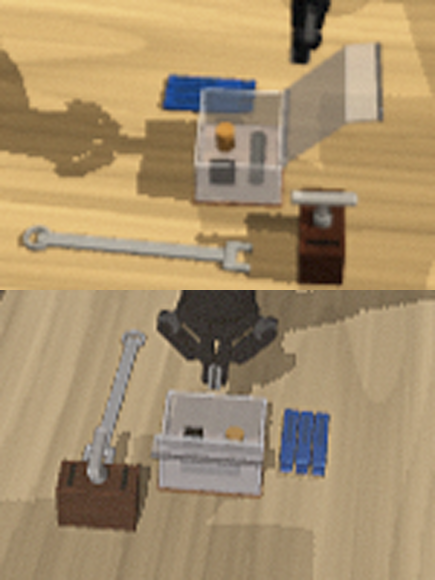

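The flap lies back on its stop, leaning over the back with its bead near (380,82) in the top panel. The block stands clear of it, and the wrench and levers are where they were. I'll withdraw and hand in.

Run:
```python
from lip import *
p=np.array(bot.read_state()["ee_pos"])
bot.servo_line(p-30*X+20*Z,speed=100); bot.servo_line(p-30*X+120*Z-40*U,speed=150)
bot.dwell(.5); print(bot.read_state()["clock"]); print(bot.finish_job())
```

```text
29.0167
the job is handed in; nothing more can be done
None
```

The flap is open and lying back on its stop, with the block upright and about 15 mm past the hinge's far end; the job was handed in at 29 s, though one jam on the lip briefly pushed the force to about 15 N, below the 25 N limit.

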